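# Set a parts basket to soak and open the solvent bottle

## Robot

A 6-joint arm with a two-finger parallel gripper is mounted at the origin on the work surface. World frame = base frame: x ahead of the robot, y to its left, z up, the work surface at z = 0. Lengths are in mm, angles in rad, forces in N, time in s.
With the tool pointing down it reaches from about 400 to 925 mm from the base axis. Payload 12.5 kg.
Tool frame: the origin (TCP) lies midway between the tips of the shut fingers; the grasp point (between the pads) lies 19 mm behind it; z points along the fingers, y is the direction in which the jaws open and shut (so a half turn about z gives the same grasp; the last joint's range is limited). The gripper opens to 95 mm and grips with 3 to 60 N. Pads are 20 mm wide; open, the fingers measure 119 mm over their backs; the gripper's body (75 mm by 180 mm) begins 59 mm behind the grasp point.
Start: joints at [0.994, 0.491, 1.559, -0, 1.092, -0.106], TCP at [283.487, 557.03, 214.661] pointing down, gripper open.
Joint ranges: [-3.1, 3.1], [-0.84, 2.19], [0.05, 2.79], [-1.13, 4.28], [0.06, 2.93], [-2.69, 2.69]. Speed limits (rad/s): [2.22, 2.22, 2.79, 3.14, 3.14, 3.14].

## Interface

Orientations are given as [roll, pitch, yaw] about the fixed x, y, z axes, in that order (R = Rz(yaw) Ry(pitch) Rx(roll)).
In Python, from cell import env gives the robot as it stands.
- The arm moves only by the tool drive_tool, never from a script. Its argument "increments" is a list of rows, each a list of 2 entries, a list of its own where there are three numbers: the shift along the tool's x, y, z as a fraction of full scale, then the turn, a rotation vector about the tool's x, y, z as a fraction of full scale. In form: [[[x, y, z], [ax, ay, az]], ...]. A call has 1 to 5 rows; each row shifts and turns the commanded pose from where the row before left it, along the tool's axes as they then stand; what a row does not reach is not made up. Full scale, the value 1, is 30 mm for a shift and 0.08 rad for a turn. A row lasts 1/12 s, in which the tool goes at most 41.7 mm and 7.16 degrees, less where a joint would pass 70% of its speed; a pose out of reach is approached as far as the arm can. A call with a number of a shift or a turn outside -1 to 1 is refused whole. A call with a gripper value outside its range is refused whole. "jaw" is the opening, from -1 (shut) to 1 (fully open), so that 0 is half open, set as the call begins (left out, the last holds). The fingers move at their own pace and stop on an object; the grip force is fixed at half the most. Time passes only in rows, so rows that do not move let the fingers close. It gives the time, the measured TCP pose, the force and the opening at its end, in the units of the state.
- env.state(): the state, without advancing time (a new reading comes with each control period).
- env.read_camera(name): name is "side" or "top" or "wrist"; returns a dict with "pixels" (400x640x3 uint8, blue, green, red), "vertical_fov" (degrees; the focal length in pixels is half the picture's height over the tangent of half this angle, whatever the lens; pixels are square), "cx", "cy" (the principal point, pixels), "world_to_cam" (4x4, takes a point from world to camera coordinates). Camera axes: x right, y down, z forward; pixel columns grow to the right and rows downward; lengths in mm; the calibration is good to about 2 mm. A picture is of the moment at which its call begins. There is no depth.
- env.job_done(): hands the job in, once; it reports no verdict.
Trained networks look in a picture, given as the dict that the camera call returned (one of the last four; its "shot" number tells which), for a name from the list of things; names that differ only in an ending like _2 or _b are one class to them, and where a whole thing is asked for, a point or a joint stands for the part that bears it (a point fixed in the world has none). Each returns a list of dicts, best first, with "score" (0 to 1); they miss things now and then, are a little off and sometimes report something else, mostly with a low value. They report only what shows in the picture. A call takes as long as a camera call. They do not tell look-alikes from the thing itself.
- env.boxes_of(target, picture): "point" ([x, y, z] in mm, in world coordinates, good to about 4 mm: the middle of the surface that is visible of it).
- env.tip_of(target, picture): "point" ([x, y, z] in mm, in world coordinates, good to about 4 mm: a listed point, or the origin of a listed thing).
The state is a dict: "t": time; "joints": joint angles; "qvel": joint speeds; "tau": joint torques, N m; "eef_pos": TCP position; "tcp_rot": TCP orientation; "ft_force": force on the tool from outside, world axes, zero at the start; "moment": the same for the moment, N m; "opening": opening from 0.0 (shut) to 1.0 (fully open).
Only numpy, scipy, OpenCV 4.12 (cv2) and the standard library are available. Lean on these libraries where they do the work, as an engineer would, in place of code of your own. Each camera call takes 0.05 s, during which the arm holds its last target.

## Task

Get ready to wash the small parts: lift the steel basket off its hook by its knob, stand it upright in the white dish without dropping it, and let go. Then open the solvent bottle on the black round stand: press its safety cap straight down and, keeping it pressed, twist it anticlockwise (seen from above) about a quarter turn, then lift it off. Finish while still holding the cap level, straight above the bottle and a few centimetres clear of it, with the other things on the bench left where they are.

Things in the scene. Friction and masses are not known exactly. Their poses are not given: they have to be found in the camera images.
- basket: Round perforated steel basket, 52 mm across, 38 mm high, 0.08 to 0.14 kg, with a rigid wire bail. Origin: centre of its underside; z up. The bail's level cross bar (6 mm thick, 49 mm long, along y) is 85 mm above the origin; on it a 7 mm stem carries a black knob, 18 mm across, from 102 to 142 mm above the origin. It starts hanging upright on the hook, underside 56 mm above the bench.
- basket_knob (a point): Centre of the basket's knob (122 mm above the basket's origin), where to grip it from above.
- hook_seat (a point): Dip of the fixed hook: centre of the hung cross bar, 141 mm above the bench. z up, x from the hook's tip to its post. An 8 mm rod: its tip's end 11 mm above this point and 18 mm to -x, its post 60 mm to +x (rod top 5 mm above this point), foot 75 by 70 mm. The rod passes through the bail over the cup: to unhook, raise the basket 18 to 28 mm, then slide it 55 mm or more to -x, off the tip.
- dish: Fixed round white dish, open on top, 120 mm across at the rim, 110 mm at the foot, 24 mm high; inner floor 4 mm above the bench. Origin: centre of its underside, on the bench.
- mouth (a point): Top centre of the bottle's stopper, 144 mm above the bench, on the bottle's axis; z up. The amber bottle (64 mm across up to 80 mm above the bench, sloping in to the 28 mm neck at 98 mm) is clamped in a fixed black round stand 150 mm across and does not turn or move.
- stand: The fixed black stand with the bottle. Origin: centre of its underside on the bench, on the bottle's axis; z up. Turned with the bottle's neck: while the cap is locked its x axis and the cap's are aligned (within 0.1 rad).
- cap: White ribbed round safety cap, 50 mm across, 38 mm high, about 35 g. Origin: centre of its lower rim, 110 mm above the bench at the start; z up, x along the grey bar on its top. Grip it round its side, in any direction; fingertips may reach down to 8 mm above its rim. It turns only while pressed 5 to 8 mm down against a spring (5 N at first, 10 N at the bottom).
- cap_top (a point): Centre of the cap's top face (38 mm above its origin). Pressed down, the cap turns anticlockwise seen from above: free to lift from 50 degrees (0.87 rad) on, end stop near 130 degrees (2.3 rad), so 75 degrees (1.3 rad) is a good aim; then lift straight off. Clockwise it is blocked.
- stopper (a joint): How far the sprung stopper inside the bottle's neck is pressed down by the cap, in m: about 0 at the start with the cap locked, 0.008 when the cap is pressed right down, -0.003 with the cap off.
- jar: Bystander: a small jar, 44 mm across, 50 mm high. Leave alone.
- collar: Bystander: a steel collar, 36 mm across, 14 mm high. Leave alone.
- block: Bystander: an aluminium block, 50 by 35 by 25 mm. Leave alone.
Things that resemble listed ones, but are neither listed nor needed, are in the scene too. What is shaped like the basket but green is not meant.

How it is judged (in metres and radians):
On the way, in this order (a step that is already met when the one before it is completed fails the run):
1. the basket is raised out of the hook's dip, held by the fingers (z of basket in the frame of hook_seat above -0.07 m and contact force between the fingers and basket above 1 N), for 0.2 s.
2. the basket stands upright in the dish, released (horizontal distance between basket and dish below 0.035 m and height (world z) of basket below 0.01 m and angle between basket's own z axis and vertical below 0.1 rad and contact force between the fingers and basket below 0.1 N and linear speed of basket below 0.03 m/s), for 0.2 s.
3. the cap is pressed down on the bottle (value of joint stopper above 0.004 m), for 0.05 s.
4. the cap is turned on the bottle (angle between the x axis of cap and the x axis of stand, either way round above 0.7 rad and z of cap in the frame of stand below 0.12 m and horizontal distance between cap and stand below 0.01 m), for 0.05 s.
At the end, for the whole second after the job is handed in: The fingers hold the cap still, level within 0.3 rad, touching nothing of the bottle, its lower rim 15 to 120 mm above the top of the stopper and its centre within 30 mm of the bottle's axis; the basket stands upright (within 0.1 rad) on the dish's floor, centre within 35 mm of the dish's (z of cap in the frame of mouth between 0.015 and 0.12 m and horizontal distance between cap and mouth below 0.03 m and angle between cap's own z axis and vertical below 0.3 rad and contact force between the fingers and cap above 1 N and contact force between cap and stand below 0.1 N and linear speed of cap below 0.04 m/s and horizontal distance between basket and dish below 0.035 m and height (world z) of basket below 0.01 m and angle between basket's own z axis and vertical below 0.1 rad and linear speed of basket below 0.03 m/s); the arm keeps its last pose, push and grip.
It fails at once if the basket is dropped (contact force between the fingers and basket below 0.1 N and linear speed of basket above 0.45 m/s).
It fails at once if a bystander is moved by more than 30 mm (distance of any of jar, collar, block from where it was at the start of the episode above 0.03 m).
It also fails if it takes over 64 s, if anything falls off the work surface, if the arm or the gripper's body presses on something with over 40 N, if the wrist force passes 120 N, or if a joint passes its speed limit or range.

## Working session

There is one attempt and no reset: what is moved stays moved. The work goes in short steps, Python scripts to look and compute and a tool call to move; the robot and the scene stay as the last step left them, time stands still between calls to the robot, and variables do not carry over. Pictures are saved under pics/ and viewed, and the job is handed in when it is done.

Besides the shell and the picture viewer there is one more tool, called after "Emit:" as name(argument=value, ...) on one line, values as JSON. drive_tool: Moves the arm, as the interface text tells. Its arguments: {"type":"object","properties":{"increments":{"type":"array","items":{"type":"array"}},"jaw":{"type":"number"}},"required":["increments"]}

```bash
mkdir -p pics; cat > h.py <<'E'
from cell import env
import cv2, numpy as np
def save(p,n): cv2.imwrite('pics/'+n+'.png',p['pixels'])
def cam(p):
    f=200/np.tan(np.radians(p['vertical_fov'])/2); return f,p['cx'],p['cy'],np.array(p['world_to_cam'])
def proj(p,X):
    f,cx,cy,T=cam(p); c=T[:3,:3]@np.array(X)+T[:3,3]; return np.round([f*c[0]/c[2]+cx,f*c[1]/c[2]+cy],1)
def ray(p,u,v,z):
    f,cx,cy,T=cam(p); R=T[:3,:3]; o=-R.T@T[:3,3]; d=R.T@np.array([(u-cx)/f,(v-cy)/f,1]); return np.round(o+d*(z-o[2])/d[2],1)
def st():
    s=env.state(); print({k:np.round(s[k],3).tolist() for k in('t','joints','eef_pos','tcp_rot','ft_force','opening')})
E
python3 - <<'E'
from h import *
st()
for c in('side','top'):
    p=env.read_camera(c); save(p,c+'0')
    print(c,np.round(cam(p)[3],3).tolist())
    for n in('basket','basket_knob','hook_seat','dish','mouth','stand','cap','cap_top','jar','collar','block'):
        for fn in('boxes_of','tip_of'):
            try:
                r=getattr(env,fn)(n,p)
                for d in r[:3]: print(n,fn[:3],np.round(d['point'],0),round(d['score'],2),proj(p,d['point']))
            except Exception as e: print(n,fn,str(e)[:80])
E
```

```text
{'t': 0.0, 'joints': [0.994, 0.492, 1.559, -0.0, 1.092, -0.106], 'eef_pos': [283.33, 556.813, 214.053], 'tcp_rot': [-3.14, -0.0, 2.671], 'ft_force': [-0.051, 0.001, 0.242], 'opening': 0.998}
side [[-0.998, -0.062, -0.013, 587.106], [-0.032, 0.671, -0.741, 86.803], [0.055, -0.739, -0.671, 1112.166], [0.0, 0.0, 0.0, 1.0]]
basket box [509. 155.  36.] 0.92 [345.1 256.3]
basket box [567. 341.  28.] 0.77 [315.1 329.6]
basket box [489. 260.  84.] 0.61 [355.1 281.2]
basket tip [506. 150.  -1.] 0.84 [346.  264.8]
basket tip [489. 250.  56.] 0.74 [354.2 285.4]
basket tip [567. 332.   2.] 0.66 [315.5 332.3]
basket_knob box [491. 258.  82.] 0.97 [354.2 281.3]
basket_knob box [515. 159.  37.] 0.76 [342.6 257. ]
basket_knob box [572. 339.  33.] 0.68 [312.5 327.3]
basket_knob tip [492. 249. 175.] 0.97 [355.9 248.2]
basket_knob tip [515. 148. 121.] 0.93 [343.6 228.6]
basket_knob tip [574. 331. 123.] 0.57 [310.9 297.9]
hook_seat box [439. 260.  11.] 0.9 [376.5 302.9]
hook_seat tip [495. 245. 143.] 0.65 [353.6 257.2]
dish box [534.   4.   4.] 0.68 [335.6 218.4]
dish tip [530.  19.   2.] 0.97 [337.  22
[... 2215 characters left out ...]
7. -143.   49.] 0.24 [379.6 162.3]
cap tip [ 504. -291.  108.] 0.88 [442.  224.8]
cap tip [494. 244. 140.] 0.45 [231.8 232.2]
cap tip [ 506. -288.    2.] 0.23 [429.7 223.6]
cap_top box [ 504. -283.  144.] 0.96 [443.1 224.8]
cap_top tip [ 504. -288.  147.] 0.68 [445.7 225.2]
cap_top tip [ 500. -291.  143.] 0.41 [446.5 226.4]
cap_top tip [ 502. -289.  112.] 0.33 [441.6 225.7]
jar box [ 676. -142.   52.] 0.64 [379.4 162.5]
jar box [436. 251.  16.] 0.43 [240.8 250.9]
jar tip [ 681. -143.   -2.] 0.77 [377.2 163.6]
collar box [685. 131.  14.] 0.53 [282.3 163.2]
collar tip [686. 128.   0.] 0.57 [283.8 163.6]
block box [698. -11.  22.] 0.64 [331.4 157.5]
block tip [698. -11.  -3.] 0.46 [331.4 158.7]
```

View pics/side0.png

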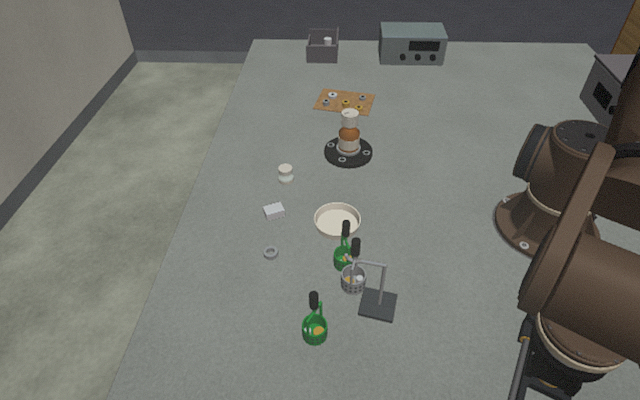

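View pics/top0.png

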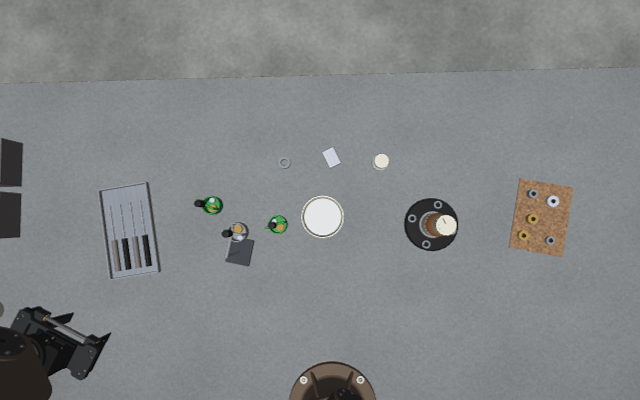

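```bash
python3 - <<'E'
import cv2
a=cv2.imread('pics/side0.png')[210:350,250:430]; b=cv2.imread('pics/top0.png')[170:270,180:320]
cv2.imwrite('pics/c1.png',cv2.resize(a,None,fx=4,fy=4,interpolation=2)); cv2.imwrite('pics/c2.png',cv2.resize(b,None,fx=5,fy=5,interpolation=2))
E
```

```text
(no output)
```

View pics/c1.png

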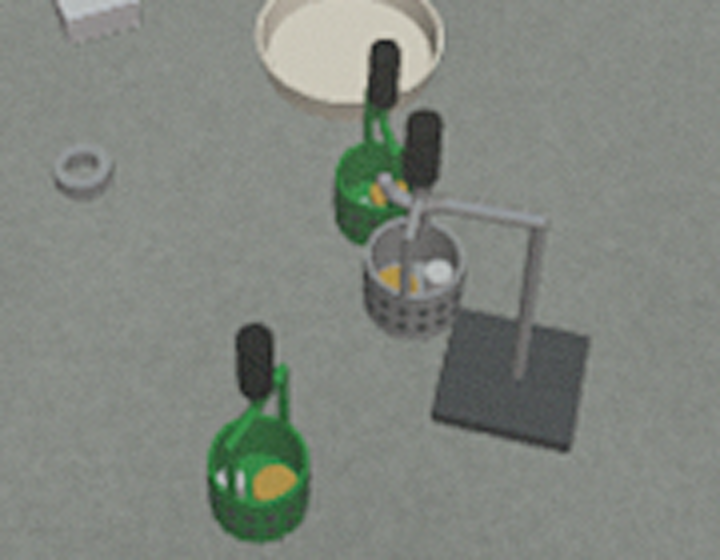

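View pics/c2.png

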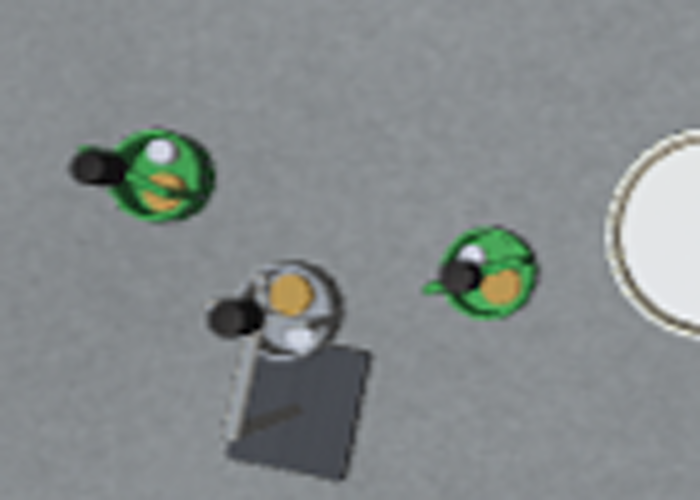

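Candidates for the basket, by pixel in the side view:
- Steel basket on the hook: knob (355,248), cup (354,281).
- Green look-alikes: knobs at (346,230) and (313,300).

The crop shows that the one on the hook is the grey steel basket, so I choose that one. Its knob height reads 175–178 mm against the expected 178. First I turn the tool to yaw 90° while rising.

Emit:
drive_tool(increments=[[[0,0,-0.6],[0,0,1]],[[0,0,-0.6],[0,0,1]],[[0,0,-0.6],[0,0,1]],[[0,0,-0.6],[0,0,1]],[[0,0,-0.6],[0,0,1]]], jaw=0.2)

```text
t: 2.72
eef_pos: [283.4, 556.9, 305.6]
tcp_rot: [3.142, -0.0, 2.267]
ft_force: [-0.3, 0.1, -0.3]
opening: 0.71
```

Emit:
drive_tool(increments=[[[0,0,0],[0,0,1]],[[0,0,0],[0,0,1]],[[0,0,0],[0,0,1]],[[0,0,0],[0,0,1]],[[0,0,0],[0,0,1]]])

```text
t: 3.13
eef_pos: [283.4, 557.0, 304.7]
tcp_rot: [3.142, -0.0, 1.867]
ft_force: [-0.3, -1.0, 0.5]
opening: 0.598
```

Emit:
drive_tool(increments=[[[0,0,0],[0,0,1]],[[0,0,0],[0,0,1]],[[0,0,0],[0,0,1]],[[0,0,0],[0,0,0.75]],[[0,0,0],[0,0,0]]])

```text
t: 3.55
eef_pos: [283.5, 557.0, 304.6]
tcp_rot: [3.142, -0.0, 1.568]
ft_force: [1.2, 0.1, 0.8]
opening: 0.603
```

Emit:
drive_tool(increments=[[[-1,0.7,0],[0,0,0]],[[-1,0.7,0],[0,0,0]],[[-1,0.7,0],[0,0,0]],[[-1,0.7,0],[0,0,0]],[[-1,0.7,0],[0,0,0]]])

```text
t: 3.97
eef_pos: [389.1, 405.6, 304.7]
tcp_rot: [3.141, -0.0, 1.574]
ft_force: [-0.2, -1.0, -0.1]
opening: 0.6
```

Emit:
drive_tool(increments=[[[-1,0.7,0],[0,0,0]],[[-1,0.7,0],[0,0,0]],[[-1,0.7,0],[0,0,0]],[[-1,0.7,0],[0,0,0]],[[-0.3,0,0],[0,0,0]]])

```text
t: 4.38
eef_pos: [475.2, 274.6, 304.5]
tcp_rot: [3.141, 0.001, 1.57]
ft_force: [0.1, -0.6, 0.0]
opening: 0.602
```

```bash
cat > look.py <<'E'
from h import *
import sys
tag=sys.argv[1]; names=sys.argv[2].split(','); cams=sys.argv[3].split(',')
st()
for c in cams:
    p=env.read_camera(c); save(p,c+tag)
    for n in names:
        for d in env.tip_of(n,p)[:3]: print(c,n,np.round(d['point'],0),round(d['score'],2),proj(p,d['point']))
E
python3 look.py 1 basket_knob,hook_seat,basket wrist,top,side
```

```text
{'t': 4.383, 'joints': [0.404, 0.3, 1.62, -0.001, 1.222, 0.405], 'eef_pos': [475.167, 274.638, 304.506], 'tcp_rot': [3.141, 0.001, 1.57], 'ft_force': [0.072, -0.65, 0.048], 'opening': 0.602}
wrist basket_knob [512. 147. 124.] 0.85 [352.5 278. ]
wrist basket_knob [572. 338. 127.] 0.77 [414.2 118.6]
wrist basket_knob [494. 244. 180.] 0.62 [341.6 219.4]
wrist hook_seat [496. 248. 142.] 0.84 [341.9 204.3]
wrist basket [569. 331.  -3.] 0.72 [387.2 119.2]
wrist basket [533.  19.   3.] 0.67 [356.3 308.5]
wrist basket [496. 245.  60.] 0.59 [338.  187.9]
top basket_knob [569. 332. 126.] 0.82 [198.9 203.2]
top basket_knob [488. 247. 178.] 0.58 [226.2 234.9]
top basket_knob [511. 146. 120.] 0.54 [271.9 224.4]
top hook_seat [492. 245. 142.] 0.92 [231.1 232.9]
top basket [494. 250.  54.] 0.85 [237.9 231.1]
top basket [570. 330.   1.] 0.84 [214.9 204.6]
top basket [511. 148.   4.] 0.63 [277.2 224.1]
side basket_knob [491. 251. 177.] 0.97 [356.2 248.5]
side basket_knob [512. 153. 121.] 0.74 [345.1 230.4]
side basket_knob [570. 333. 125.] 0.62 [312.8 298.3]
side hook_seat [492. 246. 143.] 0.98 [354.9 257.5]
side hook_seat [ 504. -286.    4.] 0.64 [347.9 152.1]
side basket [570. 335.  -2.] 0.62 [313.9 334.9]
side basket [506. 146.   0.] 0.62 [345.9 262.8]
side basket [490. 250.  53.] 0.61 [353.6 286.4]
```

View pics/wrist1.png

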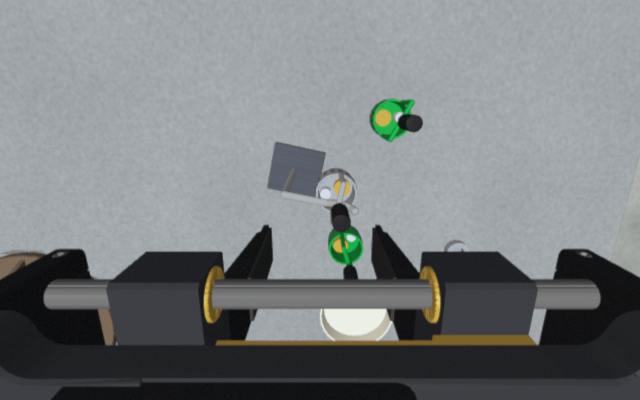

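The wrist view shows the steel basket's knob top at about (341,210), with the hook rod running from the post (283,194) to the tip (355,210). The green baskets are at (345,244) and (395,118).

```bash
python3 - <<'E'
from h import *
p=env.read_camera('wrist');print('post',ray(p,283,194,142),'tip',ray(p,356,211,150), 'knobtop',ray(p,341,210,198))
im=p['pixels'][130:290,250:430];cv2.imwrite('pics/w1c.png',cv2.resize(im,None,fx=4,fy=4,interpolation=2))
p=env.read_camera('side');print('post',ray(p,386,264,142))
p=env.read_camera('top');print('post',ray(p,228,258,142))
E
```

```text
post [429.4 263.2 142. ] tip [507.6 246.7 150. ] knobtop [488.5 263.6 198. ]
post [431.4 258.1 142. ]
post [429.5 252.9 142. ]
```

View pics/w1c.png

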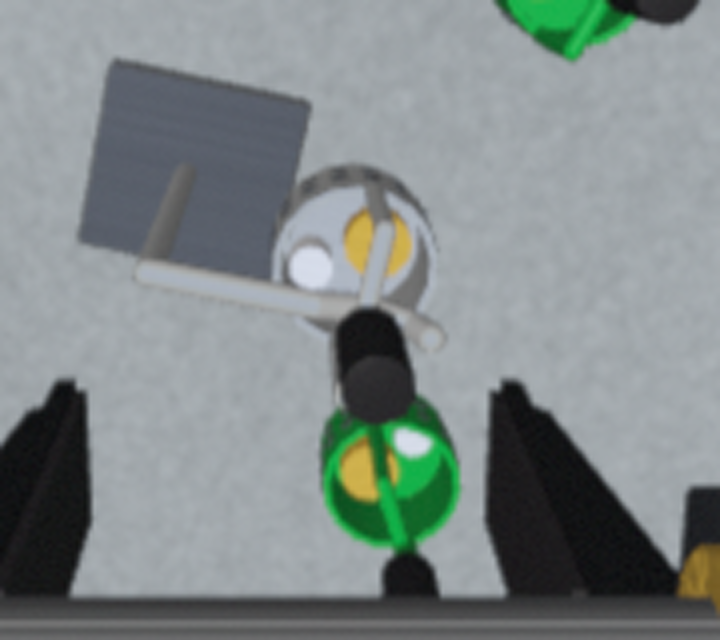

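Emit:
drive_tool(increments=[[[-0.9,0.53,0],[0,0,0]],[[0,0,0.5],[0,0,0]],[[0,0,0.5],[0,0,0]],[[0,0,0.5],[0,0,0]],[[0,0,0],[0,0,0]]])

```text
t: 5.55
eef_pos: [487.6, 250.5, 257.2]
tcp_rot: [-3.138, 0.001, 1.57]
ft_force: [-0.2, 0.6, -0.5]
opening: 0.597
```

```bash
python3 look.py 2 basket_knob wrist,side; python3 - <<'E'
from h import *
p=env.read_camera('wrist')
print(proj(p,[491.3,247.4,198]),proj(p,[491.3,247.4,178]))
im=p['pixels'][100:300,200:440];cv2.imwrite('pics/w2c.png',cv2.resize(im,None,fx=3,fy=3,interpolation=2))
E
```

```text
{'t': 5.55, 'joints': [0.354, 0.34, 1.689, 0.0, 1.116, 0.354], 'eef_pos': [487.558, 250.499, 257.214], 'tcp_rot': [-3.138, 0.001, 1.57], 'ft_force': [-0.237, 0.634, -0.514], 'opening': 0.597}
wrist basket_knob [574. 334. 122.] 0.81 [418.2  97.1]
wrist basket_knob [495. 248. 178.] 0.65 [332.6 206.1]
wrist basket_knob [511. 147. 126.] 0.6 [345.4 281.9]
side basket_knob [575. 330. 123.] 0.88 [310.6 297.8]
side basket_knob [512. 153. 121.] 0.8 [344.8 230.2]
side basket_knob [492. 251. 174.] 0.67 [355.5 249.4]
[326.6 214.4] [326.2 206.5]
```

View pics/w2c.png

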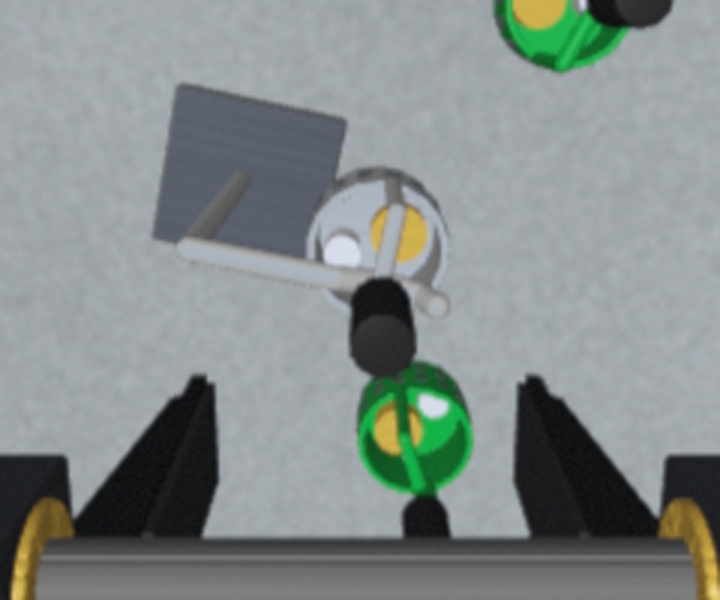

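The knob top appears at (327,215), within 1 px of the prediction from my estimate (491,247,198). I descend now.

Emit:
drive_tool(increments=[[[-0.12,0.13,0.5],[0,0,0]],[[0,0,0.8],[0,0,0]],[[0,0,0.8],[0,0,0]],[[0,0,0.7],[0,0,0]],[[0,0,0.2],[0,0,0]]])

```text
t: 6.22
eef_pos: [491.5, 247.2, 167.7]
tcp_rot: [-3.139, 0.001, 1.571]
ft_force: [-1.3, 0.3, 0.0]
opening: 0.599
```

```bash
python3 - <<'E'
from h import *
st()
p=env.read_camera('side');save(p,'side3')
im=p['pixels'][180:320,270:430];cv2.imwrite('pics/s3c.png',cv2.resize(im,None,fx=4,fy=4,interpolation=2))
E
```

```text
{'t': 6.217, 'joints': [0.346, 0.441, 1.796, 0.0, 0.907, 0.346], 'eef_pos': [491.506, 247.186, 167.683], 'tcp_rot': [-3.139, 0.001, 1.571], 'ft_force': [-1.268, 0.32, 0.049], 'opening': 0.599}
```

View pics/s3c.png

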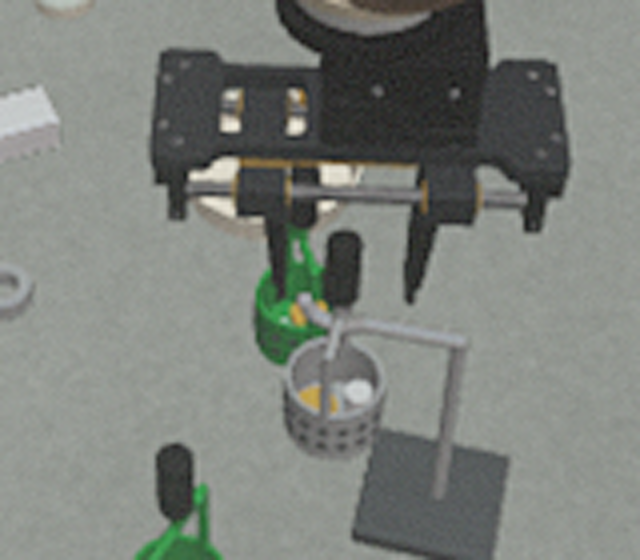

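The fingers straddle the knob, which is at about (345,265) in the crop. I close them.

Emit:
drive_tool(increments=[[[0,0,0.1],[0,0,0]],[[0,0,0],[0,0,0]],[[0,0,0],[0,0,0]],[[0,0,0],[0,0,0]],[[0,0,0],[0,0,0]]], jaw=-1)

```text
t: 6.68
eef_pos: [492.6, 247.6, 167.5]
tcp_rot: [3.14, -0.001, 1.571]
ft_force: [0.7, 1.7, 1.0]
opening: 0.303
```

Emit:
drive_tool(increments=[[[0,0,0],[0,0,0]],[[0,0,0],[0,0,0]],[[0,0,0],[0,0,0]],[[0,0,0],[0,0,0]]])

```text
t: 7.02
eef_pos: [492.5, 247.5, 167.0]
tcp_rot: [3.141, -0.0, 1.571]
ft_force: [0.0, -0.3, 2.7]
opening: 0.183
```

Emit:
drive_tool(increments=[[[0,0,0],[0,0,0]],[[0,0,-0.2],[0,0,0]],[[0,0,-0.2],[0,0,0]],[[0,0,-0.2],[0,0,0]],[[0,0,-0.2],[0,0,0]]])

```text
t: 7.43
eef_pos: [492.2, 247.4, 191.3]
tcp_rot: [-3.142, -0.0, 1.571]
ft_force: [0.6, -0.3, -1.2]
opening: 0.19
```

Emit:
drive_tool(increments=[[[0,0,0],[0,0,0]],[[0,0,0],[0,0,0]],[[0,0,0],[0,0,0]]])

```text
t: 7.68
eef_pos: [492.2, 247.4, 190.6]
tcp_rot: [-3.142, -0.0, 1.571]
ft_force: [0.2, -0.2, -1.6]
opening: 0.18
```

```bash
python3 - <<'E'
from h import *
st()
p=env.read_camera('side');save(p,'side4')
im=p['pixels'][180:320,270:430];cv2.imwrite('pics/s4c.png',cv2.resize(im,None,fx=4,fy=4,interpolation=2))
E
```

```text
{'t': 7.683, 'joints': [0.346, 0.413, 1.771, 0.0, 0.958, 0.346], 'eef_pos': [492.174, 247.385, 190.566], 'tcp_rot': [-3.142, -0.0, 1.571], 'ft_force': [0.153, -0.239, -1.57], 'opening': 0.18}
```

View pics/s4c.png

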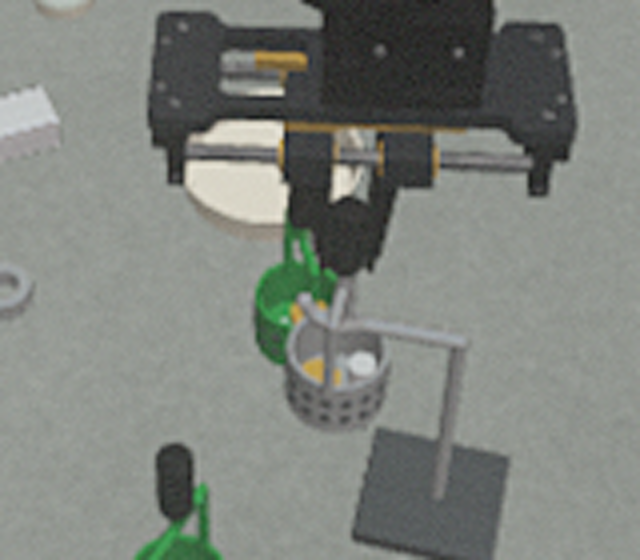

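The basket hangs upright from the fingers, and its bail bar is clear of the dip. I slide it off the tip.

Emit:
drive_tool(increments=[[[-0.06,0.28,0],[0,0,0]],[[-0.08,0.38,0],[0,0,0]],[[-0.08,0.38,0],[0,0,0]],[[-0.08,0.38,0],[0,0,0]],[[-0.08,0.38,0],[0,0,0]]])

```text
t: 8.15
eef_pos: [547.9, 235.6, 190.4]
tcp_rot: [-3.142, -0.0, 1.57]
ft_force: [-0.5, 0.6, -1.0]
opening: 0.183
```

Emit:
drive_tool(increments=[[[-0.08,0.38,0],[0,0,0]],[[-0.03,0.2,0],[0,0,0]],[[0,0,0],[0,0,0]],[[0,0,0],[0,0,0]]])

```text
t: 8.48
eef_pos: [563.7, 232.6, 190.3]
tcp_rot: [-3.141, 0.0, 1.57]
ft_force: [-0.5, 0.5, -0.1]
opening: 0.184
```

```bash
python3 - <<'E'
from h import *
st()
p=env.read_camera('side');save(p,'side5')
im=p['pixels'][180:320,270:430];cv2.imwrite('pics/s5c.png',cv2.resize(im,None,fx=4,fy=4,interpolation=2))
E
```

```text
{'t': 8.483, 'joints': [0.283, 0.494, 1.626, 0.0, 1.023, 0.283], 'eef_pos': [563.71, 232.587, 190.338], 'tcp_rot': [-3.141, 0.0, 1.57], 'ft_force': [-0.503, 0.523, -0.111], 'opening': 0.184}
```

View pics/s5c.png

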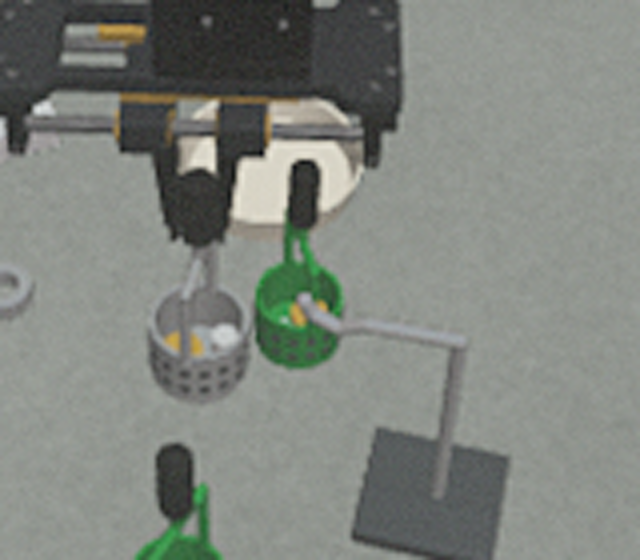

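Emit:
drive_tool(increments=[[[0,0,-0.5],[0,0,0]],[[0,0,-0.8],[0,0,0]],[[0,0,-0.8],[0,0,0]],[[0,0,-0.6],[0,0,0]],[[-0.3,0,-0.2],[0,0,0]]])

```text
t: 8.95
eef_pos: [563.8, 224.9, 280.6]
tcp_rot: [3.138, -0.002, 1.572]
ft_force: [-0.4, 0.1, -1.5]
opening: 0.185
```

Emit:
drive_tool(increments=[[[-0.5,-0.1,0],[0,0,0]],[[-0.7,-0.2,0],[0,0,0]],[[-0.8,-0.2,0],[0,0,0]],[[-0.8,-0.2,0],[0,0,0]],[[-0.8,-0.2,0],[0,0,0]]])

```text
t: 9.37
eef_pos: [535.1, 113.7, 276.1]
tcp_rot: [-3.139, 0.0, 1.571]
ft_force: [0.3, -0.9, -1.6]
opening: 0.181
```

Emit:
drive_tool(increments=[[[-0.8,-0.1,0],[0,0,0]],[[-0.8,-0.1,0],[0,0,0]],[[-0.7,0,0],[0,0,0]],[[-0.5,0,0],[0,0,0]],[[-0.3,0,0],[0,0,0]]])

```text
t: 9.78
eef_pos: [529.4, 20.4, 276.3]
tcp_rot: [-3.14, 0.0, 1.569]
ft_force: [0.5, 1.0, -1.4]
opening: 0.182
```

Emit:
drive_tool(increments=[[[0,0,0.4],[0,0,0]],[[0,0,0.7],[0,0,0]],[[0,0,0.8],[0,0,0]],[[0,0,0.7],[0,0,0]],[[0,0,0.4],[0,0,0]]])

```text
t: 10.2
eef_pos: [528.9, 22.5, 184.7]
tcp_rot: [-3.138, -0.0, 1.571]
ft_force: [0.0, -0.8, -1.8]
opening: 0.184
```

```bash
python3 look.py 6 dish,basket,stand,mouth top,side; python3 - <<'E'
import cv2
im=cv2.imread('pics/side6.png')[100:260,250:430];cv2.imwrite('pics/s6c.png',cv2.resize(im,None,fx=4,fy=3.5,interpolation=2))
E
```

```text
{'t': 10.2, 'joints': [-0.082, 0.393, 1.826, 0.0, 0.927, -0.082], 'eef_pos': [528.88, 22.459, 184.66], 'tcp_rot': [-3.138, -0.0, 1.571], 'ft_force': [0.003, -0.785, -1.774], 'opening': 0.184}
top basket [567. 330.   2.] 0.64 [214.8 205.6]
top basket [514. 152.   5.] 0.4 [275.9 222.9]
top basket [ 507. -288.    0.] 0.18 [429.6 223. ]
top stand [ 507. -288.    3.] 0.58 [430.  223.3]
top mouth [ 499. -290.  144.] 0.67 [446.2 227. ]
side dish [530.  19.   3.] 0.86 [337.1 223.1]
side basket [502. 144.   2.] 0.81 [347.7 261.9]
side basket [531.  24.  73.] 0.75 [337.1 204.7]
side basket [566. 333.  -2.] 0.68 [315.6 333.9]
side stand [ 506. -287.    4.] 0.85 [347.4 151.9]
side stand [690. 126.  -2.] 0.37 [270.1 253.9]
```

View pics/s6c.png

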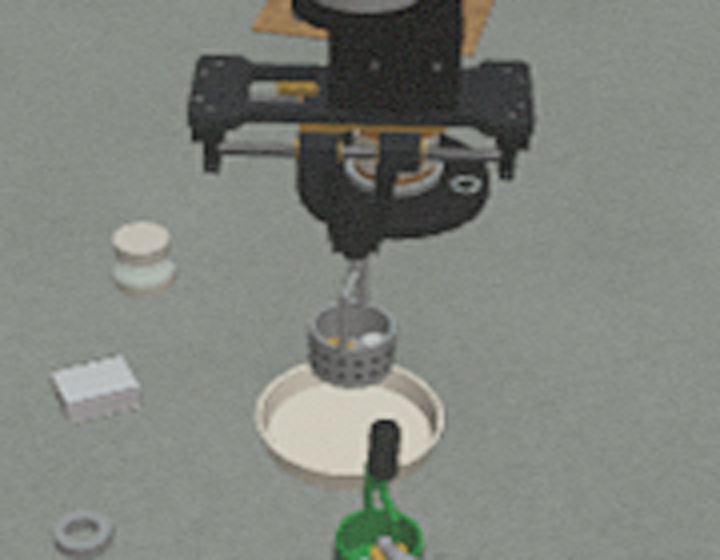

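The basket is upright above the dish: cup at (352,345) and dish centre at (350,420) in the crop. I lower it gently.

Emit:
drive_tool(increments=[[[-0.08,0.04,0.5],[0,0,0]],[[0,0,0.6],[0,0,0]],[[0,0,0.5],[0,0,0]],[[0,0,0.3],[0,0,0]],[[0,0,0.2],[0,0,0]]])

```text
t: 11.12
eef_pos: [531.7, 20.3, 123.9]
tcp_rot: [-3.141, -0.0, 1.571]
ft_force: [-0.3, -0.1, -0.7]
opening: 0.189
```

Emit:
drive_tool(increments=[[[0,0,0.1],[0,0,0]],[[0,0,0.05],[0,0,0]],[[0,0,0.0],[0,0,0]]])

```text
t: 11.37
eef_pos: [532.1, 20.3, 120.4]
tcp_rot: [3.141, -0.0, 1.571]
ft_force: [-0.5, 0.1, 0.1]
opening: 0.185
```

```bash
python3 - <<'E'
from h import *
st()
p=env.read_camera('side');save(p,'side7')
im=p['pixels'][120:260,260:430];cv2.imwrite('pics/s7c.png',cv2.resize(im,None,fx=4,fy=4,interpolation=2))
E
```

```text
{'t': 11.367, 'joints': [-0.086, 0.482, 1.886, 0.0, 0.772, -0.086], 'eef_pos': [532.094, 20.332, 120.403], 'tcp_rot': [3.141, -0.0, 1.571], 'ft_force': [-0.497, 0.116, 0.145], 'opening': 0.185}
```

View pics/s7c.png

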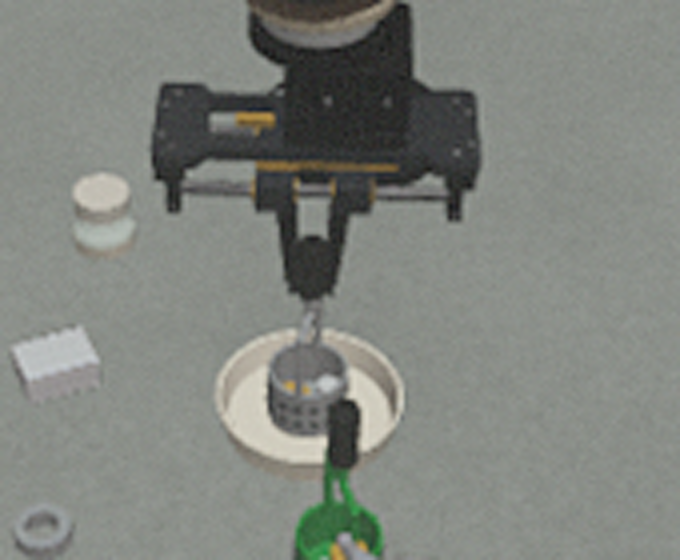

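Emit:
drive_tool(increments=[[[0,0,0.05],[0,0,0]],[[0,0,0.05],[0,0,0]],[[0,0,0],[0,0,0]],[[0,0,0],[0,0,0]]])

```text
t: 11.75
eef_pos: [531.9, 20.3, 117.2]
tcp_rot: [3.141, -0.0, 1.571]
ft_force: [-0.9, -0.0, -1.0]
opening: 0.183
```

Emit:
drive_tool(increments=[[[0,0,0.03],[0,0,0]],[[0,0,0],[0,0,0]],[[0,0,0],[0,0,0]]])

```text
t: 12.0
eef_pos: [531.9, 20.4, 116.2]
tcp_rot: [3.142, -0.0, 1.571]
ft_force: [-0.6, -0.3, -1.3]
opening: 0.184
```

Emit:
drive_tool(increments=[[[0,0,0.04],[0,0,0]],[[0,0,0],[0,0,0]],[[0,0,0],[0,0,0]]])

```text
t: 12.25
eef_pos: [532.3, 20.3, 115.5]
tcp_rot: [3.14, -0.0, 1.571]
ft_force: [0.2, 0.4, 5.0]
opening: 0.183
```

Emit:
drive_tool(increments=[[[0,0,0.03],[0,0,0]],[[0,0,0],[0,0,0]],[[0,0,0],[0,0,0]]])

```text
t: 12.5
eef_pos: [532.6, 20.3, 115.3]
tcp_rot: [3.139, 0.0, 1.571]
ft_force: [-1.7, 0.0, 13.7]
opening: 0.182
```

It touches down at 115.5 mm, as expected. I ease off and release.

Emit:
drive_tool(increments=[[[0,0,-0.05],[0,0,0]],[[0,0,0],[0,0,0]]])

```text
t: 12.67
eef_pos: [531.9, 20.3, 115.8]
tcp_rot: [3.141, -0.0, 1.571]
ft_force: [-0.1, -0.5, -1.2]
opening: 0.184
```

Emit:
drive_tool(increments=[[[0,0,0],[0,0,0]],[[0,0,0],[0,0,0]],[[0,0,0],[0,0,0]],[[0,0,0],[0,0,0]],[[0,0,0],[0,0,0]]], jaw=0.7)

```text
t: 13.08
eef_pos: [531.8, 20.3, 115.5]
tcp_rot: [-3.141, -0.0, 1.571]
ft_force: [0.0, 0.7, 0.4]
opening: 0.478
```

Emit:
drive_tool(increments=[[[0,0,0],[0,0,0]],[[0,0,0],[0,0,0]],[[0,0,0],[0,0,0]]])

```text
t: 13.33
eef_pos: [531.9, 20.3, 115.6]
tcp_rot: [-3.142, -0.0, 1.571]
ft_force: [0.3, -0.2, 0.8]
opening: 0.686
```

Emit:
drive_tool(increments=[[[0,0,-0.4],[0,0,0]],[[0,0,-0.8],[0,0,0]],[[0,0,-1],[0,0,0]],[[0,0,-1],[0,0,0]],[[0,0,-1],[0,0,0]]])

```text
t: 13.75
eef_pos: [531.6, 20.4, 243.0]
tcp_rot: [-3.141, -0.0, 1.571]
ft_force: [0.0, -0.8, -0.5]
opening: 0.849
```

Emit:
drive_tool(increments=[[[-0.2,0,-0.6],[0,0,0]],[[-0.6,0,-0.3],[0,0,0]],[[-1,0,0],[0,0,0]],[[-1,0,0],[0,0,0]],[[-1,0,0],[0,0,0]]])

```text
t: 14.17
eef_pos: [531.7, -94.7, 269.0]
tcp_rot: [3.141, 0.0, 1.572]
ft_force: [-0.3, -0.1, -0.6]
opening: 0.852
```

```bash
python3 look.py 8 dish,basket,cap,cap_top,mouth top,side,wrist; python3 - <<'E'
import cv2
im=cv2.imread('pics/side8.png')[90:260,250:430];cv2.imwrite('pics/s8c.png',cv2.resize(im,None,fx=4,fy=3.5,interpolation=2))
E
```

```text
{'t': 14.167, 'joints': [-0.299, 0.316, 1.694, 0.0, 1.131, -0.299], 'eef_pos': [531.709, -94.702, 268.979], 'tcp_rot': [3.141, 0.0, 1.572], 'ft_force': [-0.303, -0.075, -0.607], 'opening': 0.852}
top dish [531.  16.   0.] 0.95 [323.2 216.2]
top basket [534.  22.   2.] 0.7 [321.2 215.4]
top basket [570. 328.   2.] 0.59 [215.3 204.5]
top cap [689. 127.   0.] 0.73 [284.2 162.7]
top cap [ 504. -291.  109.] 0.49 [442.  224.6]
top cap_top [ 504. -286.  145.] 0.65 [444.7 225.1]
top mouth [ 500. -294.  144.] 0.63 [447.6 226.4]
side dish [530.  16.   2.] 0.65 [337.1 222.4]
side dish [ 503. -287.    2.] 0.31 [348.3 152.5]
side basket [527.  23.   4.] 0.94 [338.1 224.1]
side basket [505. 149.   2.] 0.92 [346.4 263.5]
side basket [571. 334.   1.] 0.85 [313.5 333.3]
side cap [ 505. -288.  111.] 0.78 [349.  122.5]
side cap_top [ 501. -284.  149.] 0.75 [350.7 112.1]
wrist basket [534.  21.   2.] 0.87 [324.3  74.9]
wrist cap [ 504. -289.  112.] 0.82 [299.9 338.6]
```

View pics/s8c.png

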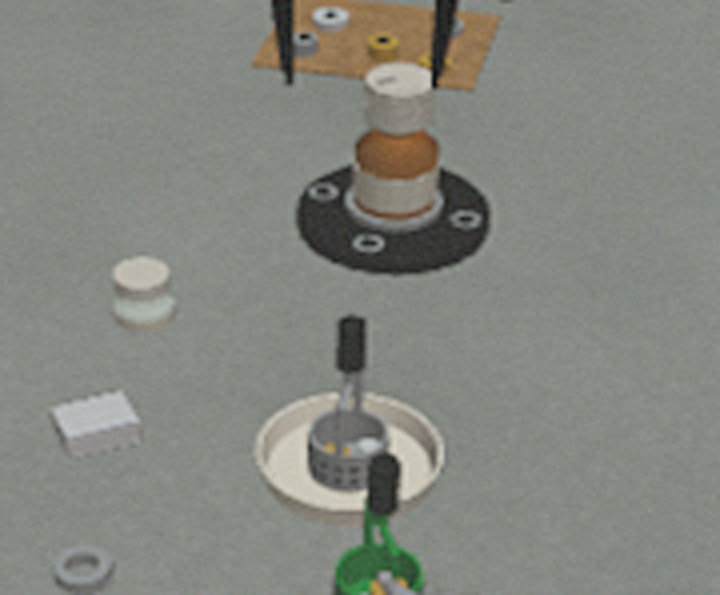

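View pics/wrist8.png

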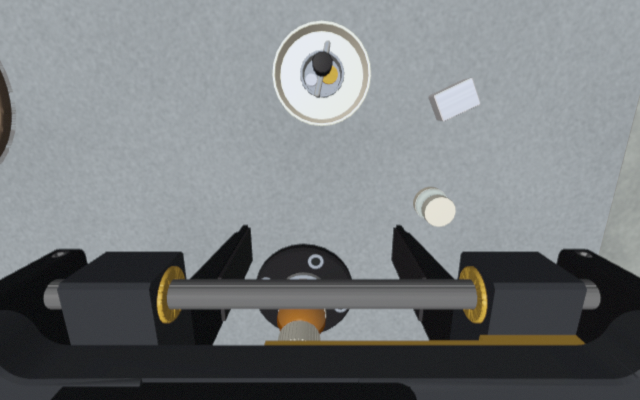

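The basket stands upright near the dish centre: cup (348,447) in a dish centred at (350,452) in the crop. For a good fix on the cap I fly past it so the wrist camera sees its top.

Emit:
drive_tool(increments=[[[-1,-0.2,0],[0,0,0]],[[-1,-0.2,0],[0,0,0]],[[-1,-0.2,0],[0,0,0]],[[-1,-0.2,0],[0,0,0]],[[-1,-0.1,0],[0,0,0]]], jaw=1)

```text
t: 15.48
eef_pos: [504.2, -245.0, 268.7]
tcp_rot: [3.142, -0.0, 1.571]
ft_force: [0.4, 1.6, -0.2]
opening: 0.999
```

Emit:
drive_tool(increments=[[[-1,0,0],[0,0,0]],[[-1,0,0],[0,0,0]],[[-0.8,0,0],[0,0,0]],[[-0.4,0,0],[0,0,0]],[[0,0,0],[0,0,0]]])

```text
t: 15.9
eef_pos: [504.6, -341.6, 268.0]
tcp_rot: [-3.141, -0.0, 1.569]
ft_force: [0.3, 0.2, 1.4]
opening: 1.003
```

```bash
python3 look.py 9 cap,cap_top,mouth,stand wrist,top,side; python3 - <<'E'
from h import *
p=env.read_camera('wrist')
for X in([503.5,-288.5,148],[503.5,-288.5,0]): print(proj(p,X))
E
```

```text
{'t': 15.9, 'joints': [-0.703, 0.421, 1.529, -0.0, 1.192, -0.701], 'eef_pos': [504.574, -341.568, 268.031], 'tcp_rot': [-3.141, -0.0, 1.569], 'ft_force': [0.267, 0.193, 1.44], 'opening': 1.003}
wrist cap [ 509. -292.  111.] 0.75 [327.6 133. ]
wrist cap_top [ 507. -293.  150.] 0.91 [325.4 137.8]
top cap [ 502. -291.  109.] 0.79 [442.1 225.4]
top cap [530.  22.   1.] 0.36 [321.1 216.6]
top cap_top [ 503. -289.  146.] 0.86 [445.9 225.6]
top cap_top [528.  20. 125.] 0.51 [320.7 217.2]
top mouth [ 500. -290.  145.] 0.72 [446.2 226.7]
top stand [ 504. -289.   -0.] 0.69 [430. 224.]
side cap [ 504. -288.  111.] 0.84 [349.1 122.4]
side cap_top [ 502. -287.  146.] 0.51 [350.6 112.2]
side stand [ 504. -286.    1.] 0.76 [347.8 152.9]
[321.5 134.8]
[321.5 125. ]
```

View pics/wrist9.png

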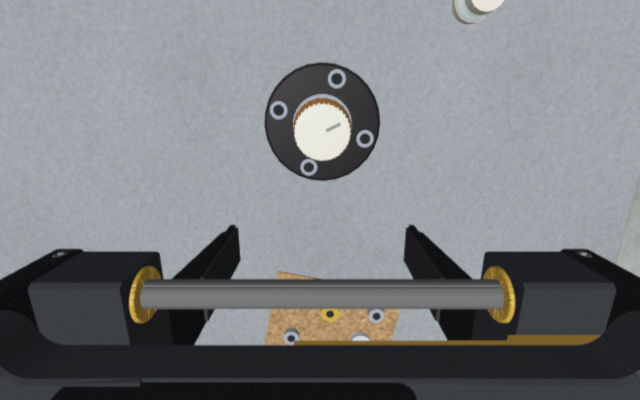

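```bash
python3 - <<'E'
from h import *
p=env.read_camera('wrist'); im=p['pixels'][60:190,255:390]
cv2.imwrite('pics/w9c.png',cv2.resize(im,None,fx=4.4,fy=4.4,interpolation=2))
m=(im[:,:,0]>185).astype(np.uint8)
n,l,s,c=cv2.connectedComponentsWithStats(m); i=1+s[1:,4].argmax(); print(s[i],c[i]+[255,60])
u,v=c[i]+[255,60]; print(ray(p,u,v,146))
d=(im.max(2)<60).astype(np.uint8); cn=max(cv2.findContours(d,0,1)[0],key=cv2.contourArea); e=cv2.fitEllipse(cn);print(e, ray(p,e[0][0]+255,e[0][1]+60,14),ray(p,e[0][0]+255,e[0][1]+60,5))
print(proj(p,[528.5,-288.5,148]),proj(p,[478.5,-288.5,148]),proj(p,[503.5,-263.5,148]),proj(p,[503.5,-313.5,148]))
E
```

```text
[  40   46   55   56 2355] [321.32016985 133.71210191]
[ 503.3 -287.7  146. ]
((66.71977996826172, 62.6517333984375), (112.51698303222656, 115.156005859375), 177.61619567871094) [ 503.7 -284.8   14. ] [ 503.8 -285.2    5. ]
[349.5 134.8] [293.5 134.8] [321.5 105.7] [321.5 162.5]
```

View pics/w9c.png

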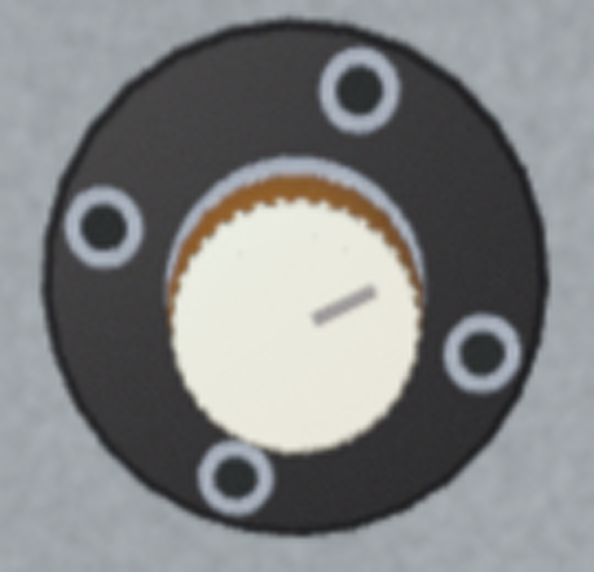

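The cap's centre is at (321,134) in the wrist picture, giving an axis at (503.5, -288). The bar sits at about 22° from world x. I move above it and down to 12 mm above the cap's rim.

Emit:
drive_tool(increments=[[[0.6,-0.04,0],[0,0,0]],[[0.7,0,0],[0,0,0]],[[0.49,0,0],[0,0,0]],[[0,0,0],[0,0,0]],[[0,0,0],[0,0,0]]])

```text
t: 17.17
eef_pos: [503.9, -285.6, 269.0]
tcp_rot: [3.141, 0.0, 1.572]
ft_force: [0.6, -0.1, -0.0]
opening: 1.001
```

Emit:
drive_tool(increments=[[[0,0,0.5],[0,0,0]],[[0,0,0.8],[0,0,0]],[[0,0,0.9],[0,0,0]],[[0,0,0.7],[0,0,0]],[[0,0,0.3],[0,0,0]]])

```text
t: 17.58
eef_pos: [502.9, -286.3, 169.9]
tcp_rot: [-3.139, -0.002, 1.57]
ft_force: [0.6, -0.0, 0.2]
opening: 0.999
```

```bash
python3 - <<'E'
from h import *
st()
p=env.read_camera('side');save(p,'side10')
im=p['pixels'][40:190,270:430];cv2.imwrite('pics/s10c.png',cv2.resize(im,None,fx=4,fy=4,interpolation=2))
E
```

```text
{'t': 17.583, 'joints': [-0.632, 0.476, 1.724, -0.0, 0.945, -0.631], 'eef_pos': [502.919, -286.275, 169.92], 'tcp_rot': [-3.139, -0.002, 1.57], 'ft_force': [0.559, -0.016, 0.239], 'opening': 0.999}
```

View pics/s10c.png

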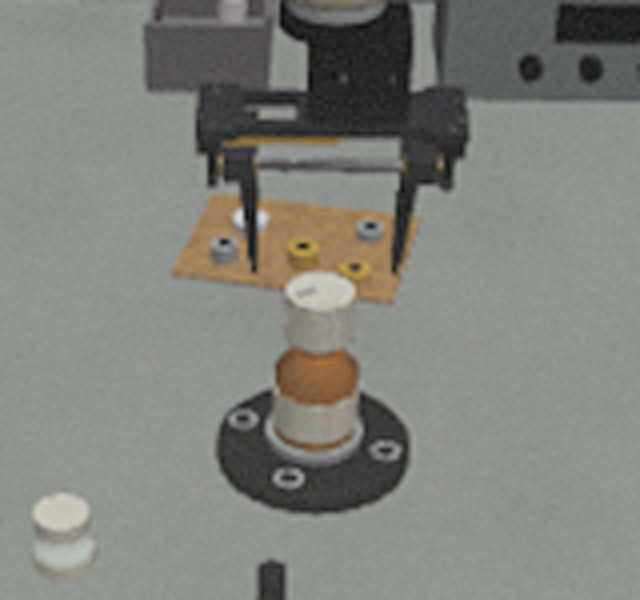

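The fingers, at (253,265) and (400,265) in the crop, straddle the cap. I go down and grip.

Emit:
drive_tool(increments=[[[-0.05,0.02,0.4],[0,0,0]],[[0,0,0.6],[0,0,0]],[[0,0,0.4],[0,0,0]],[[0,0,0.12],[0,0,0]],[[0,0,0],[0,0,0]]])

```text
t: 18.05
eef_pos: [504.4, -287.9, 127.1]
tcp_rot: [-3.141, -0.0, 1.571]
ft_force: [-0.6, 1.2, -0.2]
opening: 1.0
```

Emit:
drive_tool(increments=[[[0,0,0],[0,0,0]],[[0,0,0],[0,0,0]],[[0,0,0],[0,0,0]],[[0,0,0],[0,0,0]],[[0,0,0],[0,0,0]]], jaw=-1)

```text
t: 18.47
eef_pos: [504.4, -287.6, 127.5]
tcp_rot: [3.141, 0.0, 1.571]
ft_force: [-0.5, -0.3, -0.6]
opening: 0.705
```

Emit:
drive_tool(increments=[[[0,0,0],[0,0,0]],[[0,0,0],[0,0,0]],[[0,0,0],[0,0,0]],[[0,0,0],[0,0,0]],[[0,0,0],[0,0,0]]])

```text
t: 18.88
eef_pos: [504.5, -287.5, 127.1]
tcp_rot: [3.141, 0.0, 1.571]
ft_force: [0.9, 0.6, 0.4]
opening: 0.519
```

The grip is good but a little high (tips 17 mm above the rim), so I regrip 5 mm lower.

Emit:
drive_tool(increments=[[[0,0,0],[0,0,0]],[[0,0,0],[0,0,0]],[[0,0,0],[0,0,0]],[[0,0,0.1],[0,0,0]],[[0,-0.03,0.08],[0,0,0]]], jaw=0.4)

```text
t: 19.3
eef_pos: [503.4, -287.5, 121.4]
tcp_rot: [3.141, -0.0, 1.571]
ft_force: [-0.7, 1.2, -0.7]
opening: 0.698
```

Emit:
drive_tool(increments=[[[0,0,0],[0,0,0]],[[0,0,0],[0,0,0]],[[0,0,0],[0,0,0]],[[0,0,0],[0,0,0]],[[0,0,0],[0,0,0]]], jaw=-1)

```text
t: 19.72
eef_pos: [503.6, -287.5, 121.6]
tcp_rot: [3.141, 0.0, 1.571]
ft_force: [2.0, 0.7, -2.1]
opening: 0.521
```

Emit:
drive_tool(increments=[[[0,0,0],[0,0,0]],[[0,0,0],[0,0,0]],[[0,0,0],[0,0,0]]])

```text
t: 19.97
eef_pos: [503.6, -287.5, 121.6]
tcp_rot: [3.141, 0.0, 1.571]
ft_force: [4.0, -1.0, -3.1]
opening: 0.522
```

Now I press down about 7 mm in steps.

Emit:
drive_tool(increments=[[[0,0,0.06],[0,0,0]],[[0,0,0.06],[0,0,0]],[[0,0,0.06],[0,0,0]],[[0,0,0],[0,0,0]],[[0,0,0],[0,0,0]]])

```text
t: 20.38
eef_pos: [503.7, -287.5, 116.8]
tcp_rot: [3.141, 0.0, 1.571]
ft_force: [2.0, 2.1, 6.4]
opening: 0.523
```

Emit:
drive_tool(increments=[[[0,0,0.04],[0,0,0]],[[0,0,0.03],[0,0,0]],[[0,0,0],[0,0,0]],[[0,0,0],[0,0,0]]])

```text
t: 20.72
eef_pos: [503.7, -287.6, 114.9]
tcp_rot: [3.14, 0.001, 1.571]
ft_force: [2.1, 0.3, 7.3]
opening: 0.524
```

Emit:
drive_tool(increments=[[[0,0,0.02],[0,0,-0.4]],[[0,0,0],[0,0,-0.8]],[[0,0,0],[0,0,-0.8]],[[0,0,0],[0,0,-0.8]],[[0,0,0],[0,0,-0.8]]])

```text
t: 21.13
eef_pos: [503.8, -287.9, 114.5]
tcp_rot: [3.141, 0.002, 1.862]
ft_force: [1.2, -1.7, 8.2]
opening: 0.524
```

```bash
python3 - <<'E'
from h import *
st(); print(env.state()['moment'])
p=env.read_camera('side');save(p,'side11')
im=p['pixels'][60:180,280:420];cv2.imwrite('pics/s11c.png',cv2.resize(im,None,fx=5,fy=5,interpolation=2))
E
```

```text
{'t': 21.133, 'joints': [-0.633, 0.546, 1.775, -0.0, 0.818, -0.924], 'eef_pos': [503.764, -287.903, 114.463], 'tcp_rot': [3.141, 0.002, 1.862], 'ft_force': [1.241, -1.682, 8.22], 'opening': 0.524}
[-0.07446129 -0.04064975 -0.00837195]
```

View pics/s11c.png

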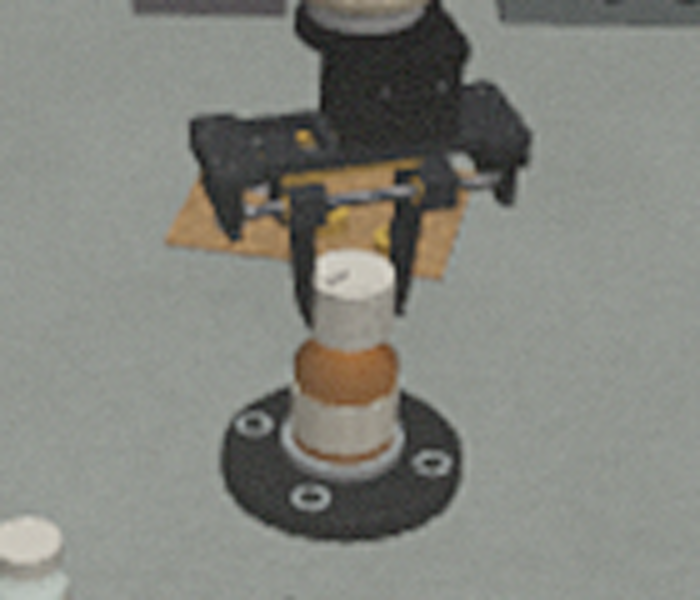

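The bar is steeper than before, so the cap turns with the fingers and the torque stays low. I continue turning.

Emit:
drive_tool(increments=[[[0,0,0],[0,0,-0.8]],[[0,0,0],[0,0,-0.8]],[[0,0,0],[0,0,-0.8]],[[0,0,0],[0,0,-0.8]],[[0,0,0],[0,0,-0.8]]])

```text
t: 21.6
eef_pos: [503.6, -287.9, 114.4]
tcp_rot: [3.141, 0.002, 2.182]
ft_force: [-0.2, -1.0, 8.4]
opening: 0.522
```

Emit:
drive_tool(increments=[[[0,0,0],[0,0,-0.8]],[[0,0,0],[0,0,-0.8]],[[0,0,0],[0,0,-0.8]],[[0,0,0],[0,0,-0.8]],[[0,0,0],[0,0,-0.8]]])

```text
t: 22.02
eef_pos: [503.5, -287.9, 114.4]
tcp_rot: [-3.141, 0.001, 2.502]
ft_force: [-0.2, -1.2, 7.8]
opening: 0.526
```

Emit:
drive_tool(increments=[[[0,0,0],[0,0,-0.8]],[[0,0,0],[0,0,-0.8]],[[0,0,0],[0,0,-0.8]],[[0,0,0],[0,0,-0.8]],[[0,0,0],[0,0,-0.4]]])

```text
t: 22.43
eef_pos: [503.5, -287.9, 114.4]
tcp_rot: [-3.141, 0.001, 2.79]
ft_force: [-0.6, -1.3, 8.3]
opening: 0.52
```

```bash
python3 - <<'E'
from h import *
st(); print(env.state()['moment'])
p=env.read_camera('side');save(p,'side12')
im=p['pixels'][60:180,280:420];cv2.imwrite('pics/s12c.png',cv2.resize(im,None,fx=5,fy=5,interpolation=2))
E
```

```text
{'t': 22.433, 'joints': [-0.633, 0.546, 1.775, -0.0, 0.819, -1.852], 'eef_pos': [503.547, -287.89, 114.405], 'tcp_rot': [-3.141, 0.001, 2.79], 'ft_force': [-0.644, -1.319, 8.349], 'opening': 0.52}
[-0.0494399   0.07436075 -0.0855948 ]
```

View pics/s12c.png

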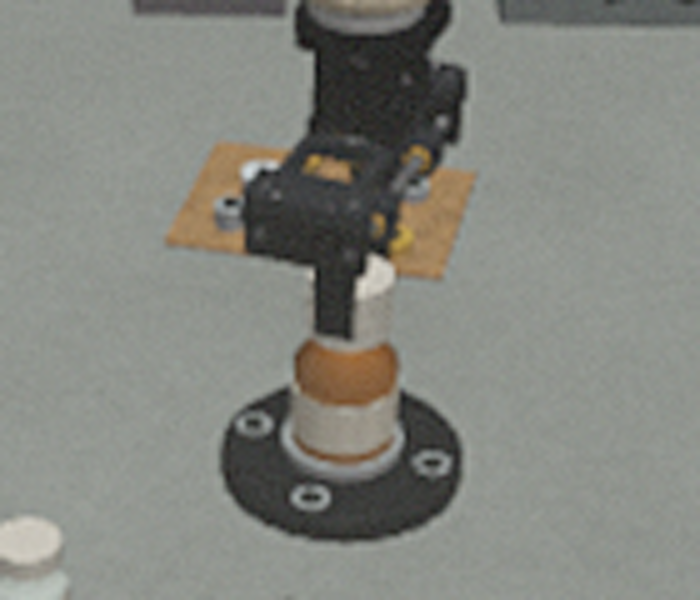

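I add a little more turn, then lift gently while watching the force.

Emit:
drive_tool(increments=[[[0,0,0],[0,0,-0.7]],[[0,0,0],[0,0,-0.7]],[[0,0,0],[0,0,0]],[[0,0,0],[0,0,0]]])

```text
t: 22.82
eef_pos: [503.6, -287.9, 114.4]
tcp_rot: [-3.141, 0.001, 2.899]
ft_force: [0.1, -0.4, 8.5]
opening: 0.518
```

Emit:
drive_tool(increments=[[[0,0,-0.1],[0,0,0]],[[0,0,-0.1],[0,0,0]],[[0,0,-0.1],[0,0,0]],[[0,0,-0.1],[0,0,0]],[[0,0,0],[0,0,0]]])

```text
t: 23.23
eef_pos: [503.1, -287.4, 125.8]
tcp_rot: [3.141, -0.0, 2.899]
ft_force: [0.0, -0.1, -0.5]
opening: 0.524
```

The force is near zero at 126 mm, so the cap is free. I lift it about 80 mm.

Emit:
drive_tool(increments=[[[0,0,-0.3],[0,0,0]],[[0,0,-0.4],[0,0,0]],[[0,0,-0.5],[0,0,0]],[[0,0,-0.5],[0,0,0]],[[0,0,-0.4],[0,0,0]]])

```text
t: 23.65
eef_pos: [503.2, -287.3, 189.7]
tcp_rot: [3.141, -0.0, 2.899]
ft_force: [0.4, 0.1, -0.6]
opening: 0.523
```

Emit:
drive_tool(increments=[[[0,0,-0.3],[0,0,0]],[[0,0,-0.2],[0,0,0]],[[0,0,0],[0,0,0]],[[0,0,0],[0,0,0]],[[0,0,0],[0,0,0]]])

```text
t: 24.07
eef_pos: [503.1, -287.3, 202.8]
tcp_rot: [3.141, -0.001, 2.899]
ft_force: [0.7, 0.4, -1.4]
opening: 0.52
```

```bash
python3 look.py 13 cap,cap_top,mouth,basket,jar,collar,block side,top; python3 - <<'E'
import cv2
im=cv2.imread('pics/side13.png')[60:260,250:430];cv2.imwrite('pics/s13c.png',cv2.resize(im,None,fx=4,fy=3,interpolation=2))
E
```

```text
{'t': 24.067, 'joints': [-0.633, 0.439, 1.687, 0.0, 1.017, -1.961], 'eef_pos': [503.101, -287.281, 202.788], 'tcp_rot': [3.141, -0.001, 2.899], 'ft_force': [0.692, 0.391, -1.392], 'opening': 0.52}
side cap [ 503. -288.  190.] 0.59 [350.6  98.7]
side cap [ 500. -284.  230.] 0.51 [352.5  86.7]
side cap_top [ 504. -282.  230.] 0.43 [350.9  87. ]
side mouth [ 508. -292.  146.] 0.7 [348.3 111.4]
side mouth [531.  24. 123.] 0.27 [337.8 190. ]
side basket [528.  21.   3.] 0.6 [337.8 223.5]
side basket [508. 151.   2.] 0.59 [344.8 264.1]
side basket [568. 335.  -0.] 0.58 [315.1 334.2]
side jar [ 687. -149.    0.] 0.78 [284.4 179.9]
side jar [533.  22. 126.] 0.59 [336.9 188.3]
side collar [688. 128.   1.] 0.48 [270.6 253.7]
side block [697. -12.   1.] 0.88 [274.8 212.8]
top cap [532.  17.  -2.] 0.63 [322.9 216. ]
top cap [ 500. -290.  191.] 0.6 [452.3 227.2]
top cap [ 503. -292.  142.] 0.46 [446.8 225.2]
top cap_top [ 503. -288.  229.] 0.34 [457. 226.]
top mouth [ 501. -291.  144.] 0.7 [446.3 226.3]
top mouth [529.  20.   3.] 0.62 [321.8 217. ]
top mouth [701. -12.  -3.] 0.31 [331.9 157.8]
top basket [569. 331.   2.] 0.61 [214.4 204.8]
top basket [530.  20.   3.] 0.52 [321.5 216.7]
top jar [ 682. -144.   -0.] 0.57 [377.5 163.1]
top collar [687. 128.   0.] 0.63 [284.  163.3]
top block [700. -13.  -0.] 0.52 [332.2 157.9]
```

View pics/s13c.png

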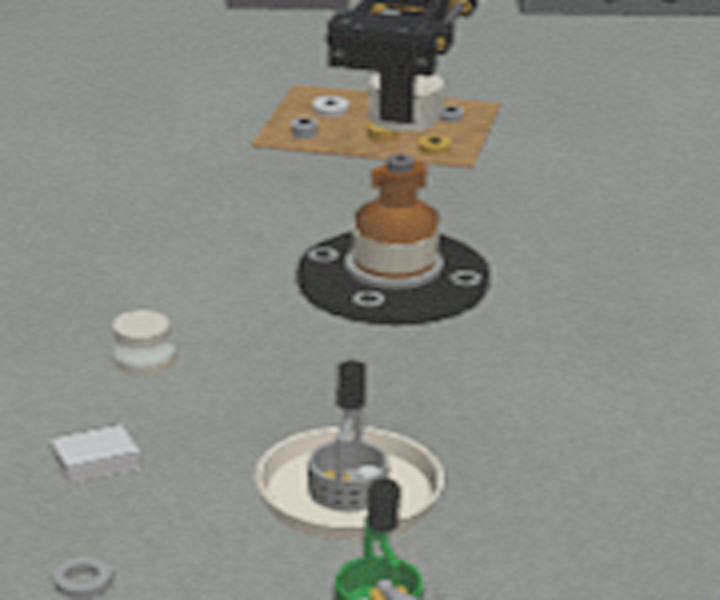

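The cap is off and held level at (405,100) in the crop. The bare neck and stopper are below it at (400,165), and the basket stands upright in the dish. The cap's rim is at about 190 mm, 46 mm above the mouth. I hand in.

```bash
python3 -c "
from h import *
st(); print(env.job_done())"
```

```text
{'t': 24.867, 'joints': [-0.633, 0.438, 1.686, 0.0, 1.017, -1.961], 'eef_pos': [503.374, -287.463, 203.517], 'tcp_rot': [3.142, 0.0, 2.899], 'ft_force': [-0.168, -0.433, -0.708], 'opening': 0.525}
the job is handed in; nothing more can be done
None
```

The job is done and handed in at about 25 s; the hand-in call gives no verdict.

- **Basket:** I lifted the steel basket about 23 mm by its knob and slid it about 70 mm off the hook's tip. I set it down in the dish until I felt contact, then released it. In the last pictures it stands upright at about (529, 20) mm, close to the dish centre at about (530, 18) mm.
- **Cap:** I gripped the cap, then regripped it 6 mm lower for a firmer hold. I pressed it down about 7 mm and turned it about 1.33 rad anticlockwise. It came off with the wrist force near zero.
- **Last checks:** The cap is held level, rim at about 190 mm, some 46 mm above the mouth. It is within a few mm of the bottle's axis, and the opening reads about 50 mm. Jar, collar and block read within about 6 mm of their first positions, which is network noise.
- **Not confirmed:** I could not read the stopper joint or the cap's angle directly. I inferred both from finger travel, force and the cap coming free. Some network readings were misidentifications, such as "cap" at the dish; I discarded these against the pictures.

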